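# Match the sample on a disc colour comparator

### The job

Read the sample on the colour comparator: with a fingertip at the lobed edge that sticks out of the front of the case, flick the colour disc on click by click until the standard in its window has the same colour as the glass cell standing in the sample well just behind the window. Then press the white lamp button on top of the case all the way down and keep it down: the program finishes while still holding it. Pick nothing up, and leave the cells and everything else on the bench where they are.

Things in the scene. Friction and masses are not known exactly. Their poses are not given: they have to be found in the camera images.
- comparator: Colour comparator: slate-grey case fixed to the bench. Origin on the bench under the disc's upright axis; x from the front (where the disc sticks out) to the back, y to the left, z up. The case runs from x = -37 to +111 mm and y = -79 to +79 mm; its flat top is 44.5 mm above the bench. The bench in front of it is bare.
- disc_axis (a point): Point on the disc's axis, 28 mm above the bench (disc: 19.5 to 36.5 mm up, radius 58 mm). Eight upright finger lobes, 10 mm wide, round ends, reach 69 mm from the axis; about three stand clear of the case in front. In any click position one lobe points straight ahead (from the axis towards the comparator's -x), its neighbours 45 degrees left and right of it.
- disc (a joint): Turn of the dark colour disc about its upright axis, rad; grows anticlockwise seen from above: the front edge moves to the right (-y of the comparator). A click is 0.785 rad; click n (joint n x 0.785) puts standard n in the window. A sprung roller draws the disc home from just under half a click away; leaving a click takes about 3 N at the edge. Stops at -0.59 and 6.09; turns both ways; starts at click 0 or 1.
- finger_gap (a point): Middle of the gap, about 42 mm wide, between the lobe straight ahead and the one 45 degrees left of it, 69 mm from the disc's axis and 28 mm above the bench: where a fingertip goes in to push the front lobe to the right by one click. Fixed to the case; does not turn with the disc.
- window (a point): Centre of the open square window, 25 x 25 mm, in the case's top, 40 mm behind the disc's axis. The standard below it is a coloured spot of 27 mm: 0 red, 1 orange, 2 yellow, 3 green, 4 turquoise, 5 blue, 6 violet, 7 pink.
- sample_well (a point): Centre of the sample well's mouth (27 mm wide) in the case's top face, 47 mm behind the window. The cell standing in it is the sample.
- cell_green_mid (a point): Green tinted sealed glass cell with a thin grey collar, upright, 24 mm in diameter, 58 mm tall, loose; this point is at its centre. One of the three cells stands in the sample well (top 68 mm above the bench), the other two in the white rack. Matches standard 3.
- cell_turquoise_mid (a point): Turquoise sealed glass cell, the same size; point at its centre. Matches standard 4.
- cell_blue_mid (a point): Blue sealed glass cell, the same size; point at its centre. Matches standard 5.
- rack: White rack for cells, 46 x 140 x 36 mm, fixed, three square holes 42 mm apart along y; origin under its centre on the bench.
- lamp (a joint): Travel of the lamp button, m: 0 up, 0.005 fully down. Spring return; about 4 N holds it fully down.
- lamp_top (a point): Centre of the top of the white round lamp button, 22 mm in diameter, in a black surround on the case's top at the back right; pressed straight down.
- dropper: Dropper bottle, amber with black cap, 32 x 31 x 78 mm, loose bystander; origin under its centre.
- dropper2: Second dropper bottle, 31 x 31 x 78 mm, loose bystander; origin under its centre.
- pot: White cream pot with lid, 62 x 62 x 66 mm, loose bystander; origin under its centre.
Not all that is in view belongs to the job. There is more than one size of the comparator; the job needs the larger.

How it is judged:
By the outcome, as a careful person would: the job done as asked, in the order asked, and still so for the second after the job is handed in, while the arm keeps its last pose, push and grip.
It also fails if it takes over 61 s, if anything falls off the work surface, if the arm or the gripper's body presses on something with over 40 N, if the wrist force passes 120 N, or if a joint passes its speed limit or range.

### The arm

A 6-joint arm with a two-finger parallel gripper is mounted at the origin on a cart in front of the work surface, level with it; the furniture and walls round the work are solid. World frame = base frame: x ahead of the robot, y to its left, z up, the work surface at z = 0. Lengths are in m, angles in rad, forces in N, time in s.
With the tool pointing down it reaches from about 0.3 to 0.875 m from the base axis. Payload 6.4 kg.
Tool frame: the origin (TCP) lies on the centre line of the jaws, within the pads' length; the fingertips stand 25 mm ahead of it and the grasp point (between the pads) lies 6 mm ahead of it; z points along the fingers, y is the direction in which the jaws open and shut (so a half turn about z gives the same grasp; the last joint's range is limited). The gripper opens to 85 mm and grips with 20 to 120 N. Pads are 22 mm wide; open, the fingers measure 114 mm over their backs; the gripper's body (76 mm by 85 mm) begins 54 mm behind the grasp point. The pads swing forward as they close: fully open they stand 13 mm farther back than shut.
Start: joints at [-1.42, 0.181, 1.607, -0, 1.354, -0.206], TCP at [0.201, -0.539, 0.256] pointing down, gripper open.
Joint ranges: [-2.99, 2.99], [-0.89, 2.07], [0.3, 2.58], [-1.14, 4.28], [0, 2.63], [-3.12, 3.12]. Speed limits (rad/s): [2.57, 2.57, 3.01, 3.14, 3.14, 3.14].

### API

Orientations are given as a 3x3 rotation matrix whose columns are the frame's x, y, z axes.
In Python, from rig import status, cams, order gives the robot as it stands.
- The arm moves only by the tool apply_moves, never from a script. Its arguments are lists of equal length, an entry for each row: "fingers": the opening, from 0 (shut) to 1 (fully open); "translation": the shift along the tool's x, y, z each as a share of 20 cm, from -1 to 1, a list of three; "angular": the turn, a rotation vector about the tool's x, y, z each as a share of 2 pi rad, from -1 to 1, a list of three. A call has 1 to 5 rows; each row shifts and turns the pose as measured when the row begins, along the tool's axes as they then stand; what a row does not reach is not made up. A row lasts 1/12 s, in which the tool goes at most 41.7 mm and 7.16 degrees, less where a joint would pass 70% of its speed; a pose out of reach is approached as far as the arm can. A call with a number of a shift or a turn outside -1 to 1 is refused whole. A call with a gripper value outside its range is refused whole. The fingers move at their own pace and stop on an object; the grip force is fixed at half the most. Time passes only in rows, so rows that do not move let the fingers close. It gives the time, the measured TCP pose, the force and the opening at its end, in the units of the state.
- status.get_state(): the state, without advancing time (a new reading comes with each control period).
- cams.capture(name): name is "side" or "top" or "wrist"; returns the picture (420x560x3 uint8, red, green, blue); there is no depth.
- cams.calibration(name): a dict with "mtx" (3x3 intrinsics, pixels), "rvec" (rotation vector, rad) and "tvec" (3), from world to camera coordinates, as OpenCV has them. Camera axes: x right, y down, z forward; pixel columns grow to the right and rows downward; lengths in m; the calibration is good to about 2 mm. A picture is of the moment at which its call begins: read the wrist's pose just before it. calibration takes no time and is no camera call; for the wrist camera it gives the pose at the moment of the call.
- order.finish_job(): hands the job in, once; it reports no verdict.
Trained networks look in the newest picture that a camera, given by its name, has taken for a name from the list of things; names that differ only in an ending like _2 or _b are one class to them, and where a whole thing is asked for, a point or a joint stands for the part that bears it (a point fixed in the world has none). Each returns a list of dicts, best first, with "p" (0 to 1); they miss things now and then, are a little off and sometimes report something else, mostly with a low value. They report only what shows in the picture. A call takes as long as a camera call. They do not tell look-alikes from the thing itself.
- cams.find_in(camera, target): "pixel" ([column, row] in pixels, amid what is visible of it).
- cams.cut_out(camera, target): "pixels" (420x560 bool, what is visible of it) and "pixel" ([column, row] in pixels, amid what is visible of it).
- cams.landmark_of(camera, target): "pixel" ([column, row] in pixels: a listed point, or the origin of a listed thing).
The state is a dict: "t": time; "q": joint angles; "qd": joint speeds; "effort": joint torques, N m; "tool_pos": TCP position; "tcp_rot": TCP orientation; "force": force on the tool from outside, world axes, zero at the start; "torque": the same for the moment, N m; "opening": opening from 0.0 (shut) to 1.0 (fully open).
Only numpy, scipy, OpenCV 4.12 (cv2) and the standard library are available. Lean on these libraries where they do the work, as an engineer would, in place of code of your own. Each camera call takes 0.05 s, during which the arm holds its last target.

## Working session

There is one attempt and no reset: what is moved stays moved. The work goes in short steps, Python scripts to look and compute and a tool call to move; the robot and the scene stay as the last step left them, time stands still between calls to the robot, and variables do not carry over. Pictures are saved under pics/ and viewed, and the job is handed in when it is done.

Besides the shell and the picture viewer there is one more tool, called after "Request:" as name(argument=value, ...) on one line, values as JSON. apply_moves: Moves the arm, as the interface text tells. Shift numbers are shares of 20 cm and turn numbers shares of 2 pi rad, none past 1 either way. Its arguments: {"type":"object","properties":{"fingers":{"type":"array","items":{"type":"number"}},"translation":{"type":"array","items":{"type":"array","items":{"type":"number"}}},"angular":{"type":"array","items":{"type":"array","items":{"type":"number"}}}},"required":["fingers","translation","angular"]}

```bash
ls; mkdir -p pics
python3 - <<'E'
from rig import status,cams
import cv2
s=status.get_state();print(s['t'],s['tool_pos'],s['tcp_rot'],s['opening'])
for n in ['side','top']:
    im=cams.capture(n);cv2.imwrite(f'pics/{n}0.png',im[:,:,::-1])
    for t in ['comparator','disc_axis','window','sample_well','lamp_top','finger_gap']:
        print(n,t,[(r['p'],r['pixel']) for r in cams.landmark_of(n,t)][:3])
print(status.get_state()['t'])
E
```

```text
pics
0.0 [ 0.20075812 -0.53827988  0.25538829] [[ 9.37033472e-01  3.49239457e-01 -2.71195028e-04]
 [ 3.49239391e-01 -9.37031963e-01  1.71675318e-03]
 [ 3.45439540e-04 -1.70336718e-03 -9.99998490e-01]] 0.9972072818450416
side comparator [(0.89, [276.4, 255.5]), (0.75, [251.4, 205.2])]
side disc_axis [(0.78, [276.4, 253.6]), (0.77, [254.0, 201.7]), (0.38, [245.5, 161.3])]
side window [(0.78, [297.1, 243.5]), (0.71, [264.6, 194.1]), (0.64, [246.0, 158.0])]
side sample_well [(0.86, [277.4, 195.6]), (0.64, [310.7, 238.3])]
side lamp_top [(0.61, [270.1, 201.7]), (0.56, [312.1, 251.5])]
side finger_gap [(0.67, [246.8, 247.3]), (0.59, [236.6, 197.5])]
top comparator [(0.91, [243.3, 226.6]), (0.83, [318.6, 219.6])]
top disc_axis [(0.64, [243.7, 227.2]), (0.55, [319.3, 214.8])]
top window [(0.74, [243.7, 215.0]), (0.61, [319.1, 201.6])]
top sample_well [(0.91, [322.2, 182.9]), (0.65, [248.2, 203.6])]
top lamp_top [(0.42, [341.0, 191.0]), (0.4, [256.7, 212.2])]
top finger_gap [(0.76, [229.9, 243.4]), (0.68, [308.5, 245.8])]
0.7
```

View pics/side0.png

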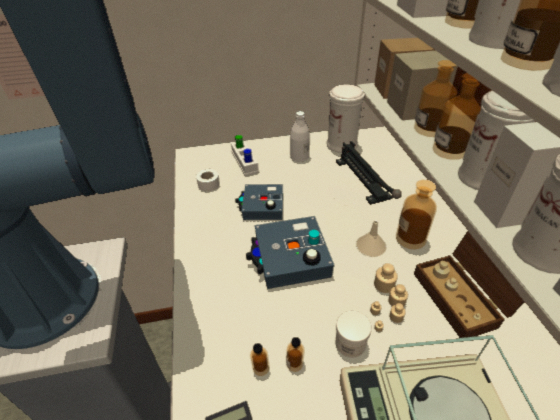

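View pics/top0.png

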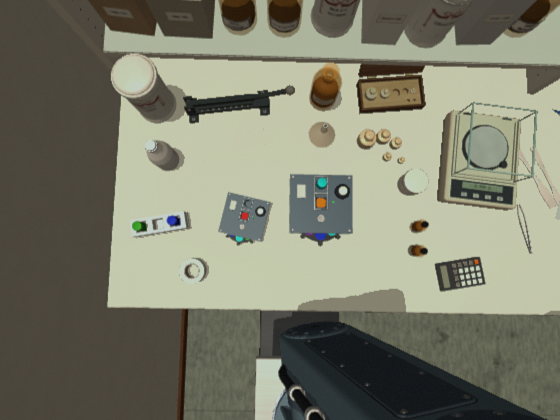

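Two comparators are in view. The small one is at top (245,217) / side (263,201) and has an empty well. The larger is at top (321,203) / side (293,250), with the turquoise cell in its well and orange in the window. The larger fits the description. I'll confirm it with a crop and measure its pose.

```bash
cat > h.py <<'E'
import numpy as np,cv2
from rig import status,cams
def bp(n,px,z):
    c=cams.calibration(n);R=cv2.Rodrigues(np.array(c['rvec'],float))[0];t=np.array(c['tvec'],float).ravel()
    d=R.T@np.linalg.inv(np.array(c['mtx']))@np.array([px[0],px[1],1.]);o=-R.T@t
    return o+d*(z-o[2])/d[2]
def pj(n,P):
    c=cams.calibration(n)
    return cv2.projectPoints(np.array(P,float).reshape(-1,3),np.array(c['rvec'],float),np.array(c['tvec'],float),np.array(c['mtx'],float),None)[0].reshape(-1,2)
E
python3 - <<'E'
from h import *
im=cv2.imread('pics/top0.png')[160:260,190:370]
im2=cv2.imread('pics/side0.png')[175:295,225:345]
cv2.imwrite('pics/crop0.png',np.hstack([cv2.resize(im,(720,400),interpolation=2)]))
cv2.imwrite('pics/crop1.png',cv2.resize(im2,(600,600),interpolation=2))
for n,L in dict(top=[('comp',318.6,219.6,0),('axis',319.3,214.8,.028),('window',319.1,201.6,.0445),('well',322.2,182.9,.0445),('lamp',341,191,.05),('gap',308.5,245.8,.028)],
 side=[('comp',276.4,255.5,0),('axis',276.4,253.6,.028),('window',297.1,243.5,.0445),('well',310.7,238.3,.0445),('lamp',312.1,251.5,.05),('gap',246.8,247.3,.028)]).items():
  for a,u,v,z in L: print(n,a,bp(n,(u,v),z).round(4))
E
```

```text
top comp [0.5023 0.0056 0.    ]
top axis [0.5124 0.007  0.028 ]
top window [0.5441 0.0097 0.0445]
top well [0.5917 0.0023 0.0445]
top lamp [ 0.5713 -0.0444  0.05  ]
top gap [0.4334 0.0335 0.028 ]
side comp [0.5074 0.0182 0.    ]
side axis [ 0.5046 -0.0008  0.028 ]
side window [0.5534 0.0043 0.0445]
side well [0.5872 0.0134 0.0445]
side lamp [ 0.5786 -0.031   0.05  ]
side gap [0.4421 0.0326 0.028 ]
```

View pics/crop0.png

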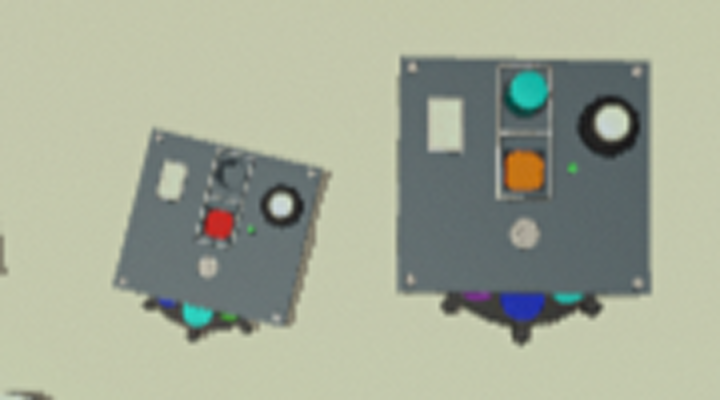

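View pics/crop1.png

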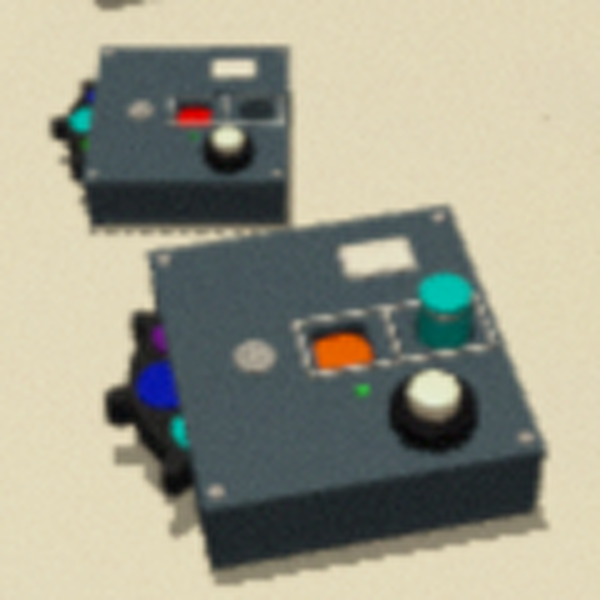

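Run:
```python
from h import *
from scipy.optimize import least_squares
px=np.array([[400,57],[651,62],[650,294],[397,292],[524,171],[525,234]])/4+[190-.375,160-.375]
sx=np.array([[452,206],[545,452],[213,512],[150,254],[254,355]])/5+[225-.4,175-.4]
loc=np.array([[111,79,44.5],[111,-79,44.5],[-37,-79,44.5],[-37,79,44.5],[40,0,40]])/1e3
loc2=np.array([[111,79,44.5],[111,-79,44.5],[-37,-79,44.5],[-37,79,44.5],[0,0,44.5]])/1e3
def W(p,l):
    c,s=np.cos(p[2]),np.sin(p[2]);o=l.copy();o[:,0]=p[0]+c*l[:,0]-s*l[:,1];o[:,1]=p[1]+s*l[:,0]+c*l[:,1];return o
ft=lambda p:(pj('top',W(p,loc[:4]))-px[:4]).ravel()
fs=lambda p:(pj('side',W(p,loc2[:4]))-sx[:4]).ravel()
for f in (ft,fs,lambda p:np.r_[ft(p),fs(p)]):
    r=least_squares(f,[.505,.005,0]);print(r.x.round(4),r.fun.round(1))
    print('rivet/axis top', bp('top',px[5],.0445).round(4),bp('side',sx[4],.0445).round(4))
p=r.x
# front lobe tip and lamp
print('lobe tip top',bp('top',np.array([521,340])/4+[190,160],.028))
print('lamp top',bp('top',np.array([612,123])/4+[190-.4,160-.4],.055),'side',bp('side',np.array([435,390])/5+[225-.4,175-.4],.055))
```

```text
[0.5025 0.0052 0.0048] [ 0.1 -0.1 -0.3 -0.2  0.2  0.4  0.  -0.1]
rivet/axis top [0.5026 0.0048 0.0445] [0.5046 0.0085 0.0445]
[0.5059 0.0048 0.0075] [-0.1 -0.1  1.3 -0.1 -1.   0.1 -0.2 -0.1]
rivet/axis top [0.5026 0.0048 0.0445] [0.5046 0.0085 0.0445]
[0.5044 0.0049 0.0066] [ 0.1 -0.8 -0.2 -1.   0.3 -0.4  0.2 -0.8 -0.7  0.   0.6 -0.  -1.8  0.2
 -0.8 -0.1]
rivet/axis top [0.5026 0.0048 0.0445] [0.5046 0.0085 0.0445]
lobe tip top [0.43601876 0.00383806 0.028     ]
lamp top [ 0.57228631 -0.0475394   0.055     ] side [ 0.57541079 -0.0382193   0.055     ]
```

The crop confirms it. The larger comparator is on the right, with the turquoise cell in its well, so the target is standard 4. Its window is orange and blue faces front, so it is at click 1 and needs 3 clicks. I'm moving in front of it with the jaws shut.

Request:
apply_moves(fingers=[0,0,0,0,0], translation=[[0.125,-0.156,0],[0.144,-0.139,0],[0.16,-0.12,0],[0.173,-0.1,0],[0.184,-0.078,0]], angular=[[0,0,-0.0197],[0,0,-0.0197],[0,0,-0.0197],[0,0,-0.0197],[0,0,-0.0197]])

```text
t: 1.12
tool_pos: [0.2616, -0.349, 0.2539]
tcp_rot: [[0.557, 0.831, -0.001], [0.831, -0.557, -0.001], [-0.001, -0.0, -1.0]]
force: [-0.4, 0.9, 0.7]
opening: 0.299
```

Request:
apply_moves(fingers=[0,0,0,0,0], translation=[[0.193,-0.054,0.05],[0.198,-0.03,0.05],[0.2,-0.005,0.05],[0.199,0.02,0.05],[0.195,0.044,0.05]], angular=[[0,0,-0.0197],[0,0,-0.0197],[0,0,-0.0197],[0,0,-0.0197],[0,0,-0.015]])

```text
t: 1.53
tool_pos: [0.3239, -0.1562, 0.2058]
tcp_rot: [[-0.009, 1.0, 0.005], [1.0, 0.009, -0.009], [-0.009, 0.005, -1.0]]
force: [1.4, 0.3, -0.8]
opening: -0.001
```

Request:
apply_moves(fingers=[0,0,0,0,0], translation=[[0.187,0.056,0.08],[0.187,0.056,0.08],[0.187,0.056,0.08],[0.187,0.056,0.08],[0.187,0.056,0.08]], angular=[[0,0,0],[0,0,0],[0,0,0],[0,0,0],[0,0,0]])

```text
t: 1.95
tool_pos: [0.3784, 0.03, 0.1288]
tcp_rot: [[-0.014, 1.0, 0.018], [1.0, 0.015, -0.015], [-0.015, 0.018, -1.0]]
force: [1.5, -1.4, 0.3]
opening: 0.0
```

Request:
apply_moves(fingers=[0], translation=[[0,0,0]], angular=[[0,0,0]])

```text
t: 2.03
tool_pos: [0.3769, 0.036, 0.1263]
tcp_rot: [[-0.021, 1.0, 0.014], [1.0, 0.021, -0.012], [-0.012, 0.014, -1.0]]
force: [-1.7, 0.6, -0.4]
opening: 0.002
```

```bash
cat >> h.py <<'E'
def snap(tag,crops={'top':(250,150,130,130),'side':(200,150,170,150)}):
    s=status.get_state();print(s['t'],s['tool_pos'].round(4) if hasattr(s['tool_pos'],'round') else s['tool_pos'],np.round(s['tcp_rot'],3).tolist(),np.round(s['force'],1))
    out=[]
    for n,(x,y,w,h) in crops.items():
        im=cams.capture(n)[:,:,::-1];out.append(cv2.resize(im[y:y+h,x:x+w],(400,int(400*h/w)),interpolation=2))
    H=max(o.shape[0] for o in out)
    cv2.imwrite(f'pics/{tag}.png',np.hstack([cv2.copyMakeBorder(o,0,H-o.shape[0],0,0,0) for o in out]))
E
python3 - <<'E'
from h import *
snap('a1',{'top':(230,150,170,170),'side':(150,120,200,200)})
s=status.get_state();p=np.array(s['tool_pos'])
print(pj('side',[p,p-[0,0,.025]]),pj('top',[p,p-[0,0,.025]]))
cv2.imwrite('pics/w1.png',cams.capture('wrist')[:,:,::-1])
E
```

```text
2.0333 [0.3769 0.036  0.1263] [[-0.021, 1.0, 0.014], [1.0, 0.021, -0.012], [-0.012, 0.014, -1.0]] [-1.7  0.6 -0.4]
[[212.54947838 219.74571453]
 [214.15693328 228.29883583]] [[312.61463792 270.26683846]
 [311.60051286 269.6901795 ]]
```

View pics/a1.png

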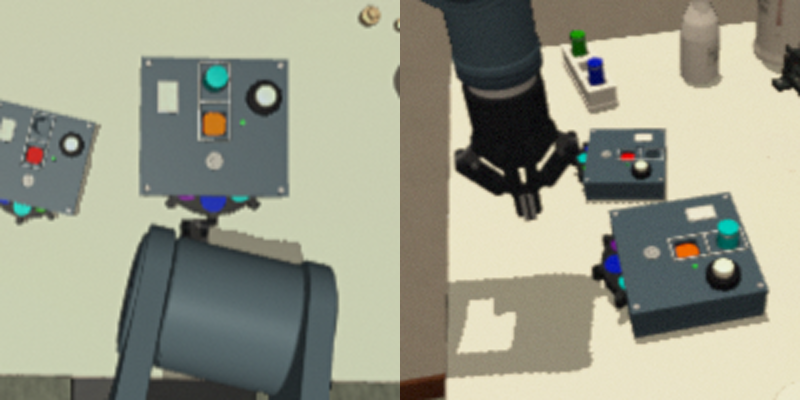

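View pics/w1.png

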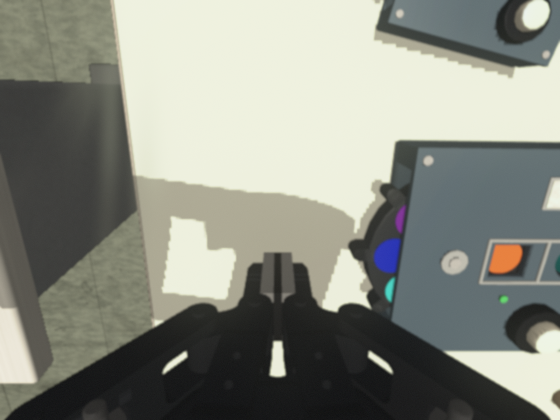

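The side view shows the shut fingertip at full-image (214,226), ahead of the disc. The wrist view shows the axis rivet at (455,262) and the front lobe at (357,250). I'll cross-check the pose from the wrist view.

Run:
```python
from h import *
for px,z in [((455,262),.0445),((352,250),.028),((387,190),.028),((374,298),.028),((505,258),.0405),((535,14),.05)]:print(px,bp('wrist',px,z).round(4))
print(pj('wrist',[np.array(status.get_state()['tool_pos'])+.025*np.array(status.get_state()['tcp_rot'])[:,2]]))
```

```text
(455, 262) [0.5058 0.0026 0.0445]
(352, 250) [0.4371 0.0028 0.028 ]
(387, 190) [0.4572 0.0496 0.028 ]
(374, 298) [ 0.4584 -0.0391  0.028 ]
(505, 258) [0.5439 0.0039 0.0405]
(535, 14) [0.5156 0.1548 0.05  ]
[[275.56401444 270.55201304]]
```

Request:
apply_moves(fingers=[0,0,0,0], translation=[[-0.01,0,0.13],[-0.01,0,0.13],[-0.005,0,0.1],[0,0,0.02]], angular=[[0,0,0.003],[0,0,0],[0,0,0],[0,0,0]])

```text
t: 2.52
tool_pos: [0.3862, 0.0171, 0.0565]
tcp_rot: [[0.011, 0.999, 0.033], [1.0, -0.01, -0.02], [-0.02, 0.033, -0.999]]
force: [0.2, 0.0, 0.3]
opening: 0.0
```

Run:
```python
from h import *
s=status.get_state();print(s['tool_pos'])
p=np.array(s['tool_pos']);R=np.array(s['tcp_rot'])
print(pj('wrist',[p+R@[0,y,.025] for y in(-.0145,-.01,0,.01,.0145)]+[p+R@[x,0,.025] for x in(-.011,.011)]).round(0))
cv2.imwrite('pics/w2.png',cv2.resize(cams.capture('wrist')[200:400,160:420,::-1],(780,600)))
```

```text
[0.38623029 0.01707521 0.05646507]
[[246. 271.]
 [255. 271.]
 [276. 271.]
 [296. 271.]
 [305. 271.]
 [276. 290.]
 [276. 250.]]
```

View pics/w2.png

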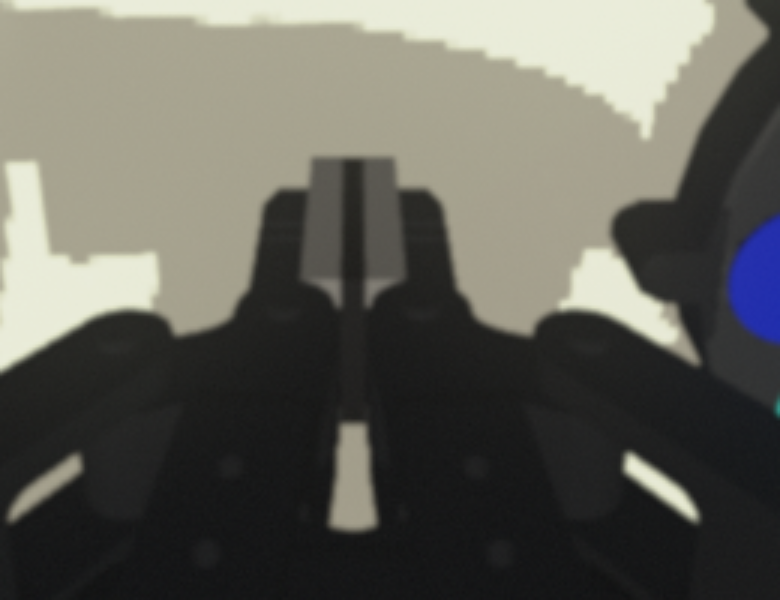

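Request:
apply_moves(fingers=[0,0,0], translation=[[0.04,0,0.02],[0.03,-0.01,0.015],[0,0,0]], angular=[[0.0053,0.0032,0.0],[0,0,0],[0,0,0]])

```text
t: 2.82
tool_pos: [0.3867, 0.0275, 0.0525]
tcp_rot: [[0.019, 1.0, 0.002], [1.0, -0.019, -0.001], [-0.001, 0.002, -1.0]]
force: [-0.8, -0.0, 0.4]
opening: -0.001
```

Request:
apply_moves(fingers=[0,0,0,0], translation=[[0.015,0.08,0.015],[0.005,0.08,0],[0,0.05,0],[0,0,0]], angular=[[0,0,-0.003],[0,0,0],[0,0,0],[0,0,0]])

```text
t: 3.15
tool_pos: [0.4322, 0.0293, 0.0537]
tcp_rot: [[0.001, 1.0, 0.011], [1.0, -0.0, -0.004], [-0.004, 0.011, -1.0]]
force: [0.0, 0.1, 0.4]
opening: 0.002
```

Run:
```python
from h import *
snap('a2',{'wrist':(180,150,380,270),'side':(220,200,110,100)})
```

```text
3.15 [0.4322 0.0293 0.0537] [[0.001, 1.0, 0.011], [1.0, -0.0, -0.004], [-0.004, 0.011, -1.0]] [0.  0.1 0.4]
```

View pics/a2.png

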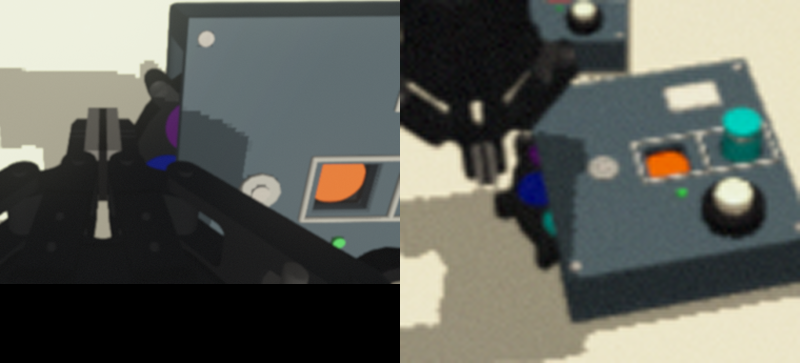

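The tip is in the gap with no contact. Pushing right.

Request:
apply_moves(fingers=[0,0,0,0,0], translation=[[-0.025,0,0.025],[-0.03,0,0],[-0.03,0,0],[-0.03,0,0],[-0.03,0,0]], angular=[[0.0015,0,0],[0,0,0],[0,0,0],[0,0,0],[0,0,0]])

```text
t: 3.67
tool_pos: [0.4272, -0.0002, 0.0475]
tcp_rot: [[-0.001, 1.0, -0.004], [1.0, 0.001, -0.002], [-0.002, -0.004, -1.0]]
force: [2.0, 1.8, -0.2]
opening: 0.004
```

Request:
apply_moves(fingers=[0,0,0,0], translation=[[-0.03,0.02,0],[-0.03,0.01,0],[-0.03,0.005,0],[0,0,0]], angular=[[0,0,0],[0,0,0],[0,0,0],[0,0,0]])

```text
t: 4.0
tool_pos: [0.434, -0.0223, 0.0473]
tcp_rot: [[0.001, 1.0, -0.006], [1.0, -0.001, -0.003], [-0.003, -0.006, -1.0]]
force: [0.7, -0.1, 0.5]
opening: 0.001
```

Run:
```python
from h import *
snap('a3',{'wrist':(180,150,380,270),'side':(220,200,110,100)})
```

```text
4.0 [ 0.434  -0.0223  0.0473] [[0.001, 1.0, -0.006], [1.0, -0.001, -0.003], [-0.003, -0.006, -1.0]] [ 0.7 -0.1  0.5]
```

View pics/a3.png

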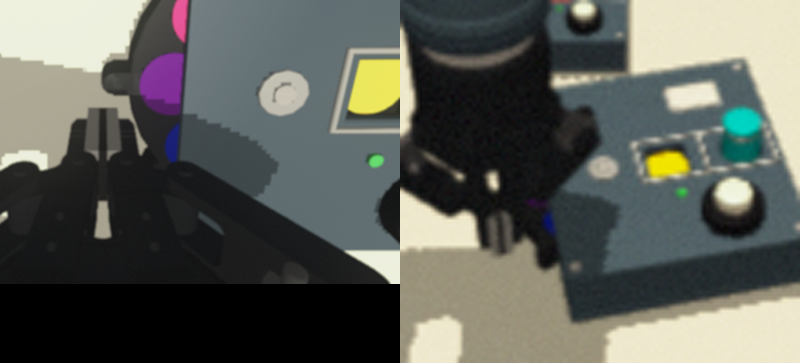

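Window is now yellow (2), with the violet lobe at the front. I'll back out, shift left and do it again.

Request:
apply_moves(fingers=[0,0,0,0,0], translation=[[0,-0.08,0],[0,-0.09,0],[0.13,-0.02,-0.005],[0.13,0,-0.005],[0,0,0]], angular=[[0,0,0],[0,0,0],[0,0,0],[0,0,0],[0,0,0]])

```text
t: 4.52
tool_pos: [0.3947, 0.0306, 0.0494]
tcp_rot: [[0.006, 1.0, -0.005], [1.0, -0.006, -0.003], [-0.003, -0.005, -1.0]]
force: [-0.2, 0.2, 0.1]
opening: 0.001
```

Request:
apply_moves(fingers=[0,0,0,0], translation=[[0,0.08,0],[0,0.08,0],[0,0.03,0.005],[0,0,0]], angular=[[0,0,0],[0,0,0],[0,0,0],[0,0,0]])

```text
t: 4.85
tool_pos: [0.4327, 0.0325, 0.048]
tcp_rot: [[0.0, 1.0, -0.006], [1.0, -0.0, -0.003], [-0.003, -0.006, -1.0]]
force: [0.4, -0.1, 0.4]
opening: -0.001
```

Request:
apply_moves(fingers=[0,0,0,0,0], translation=[[-0.025,0,0],[-0.03,0,0],[-0.03,0.005,0],[-0.03,0.01,0],[-0.03,0.01,0]], angular=[[0,0,0],[0,0,0],[0,0,0],[0,0,0],[0,0,0]])

```text
t: 5.27
tool_pos: [0.4311, 0.0032, 0.0462]
tcp_rot: [[-0.002, 1.0, -0.018], [1.0, 0.002, 0.0], [0.0, -0.018, -1.0]]
force: [-3.8, 1.8, 3.3]
opening: 0.002
```

Request:
apply_moves(fingers=[0,0,0,0,0], translation=[[-0.03,0.005,-0.005],[-0.03,0.005,0],[-0.03,0.005,0],[-0.02,0,0],[0,0,0]], angular=[[-0.002,0,0],[0,0,0],[0,0,0],[0,0,0],[0,0,0]])

```text
t: 5.68
tool_pos: [0.4335, -0.0238, 0.0471]
tcp_rot: [[0.002, 1.0, -0.004], [1.0, -0.002, -0.001], [-0.001, -0.004, -1.0]]
force: [1.0, -0.7, 0.5]
opening: 0.0
```

Run:
```python
from h import *
snap('a4',{'wrist':(180,150,380,270),'side':(220,200,110,100)})
```

```text
5.6833 [ 0.4335 -0.0238  0.0471] [[0.002, 1.0, -0.004], [1.0, -0.002, -0.001], [-0.001, -0.004, -1.0]] [ 1.  -0.7  0.5]
```

View pics/a4.png

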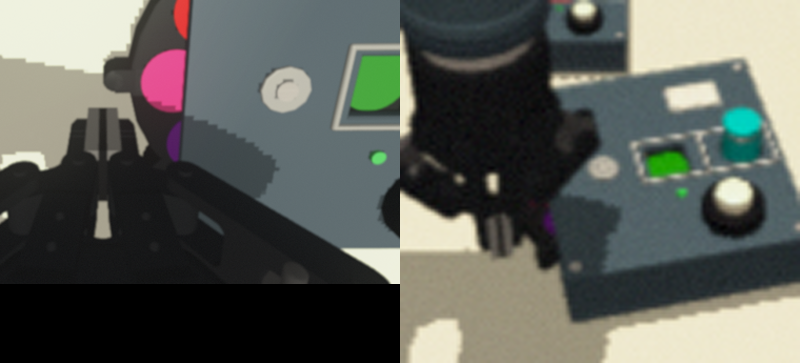

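Window is green (3). One more click.

Request:
apply_moves(fingers=[0,0,0,0,0], translation=[[0,-0.08,0],[0,-0.09,0],[0.13,-0.02,-0.005],[0.135,0,-0.005],[0,0,0]], angular=[[0,0,0],[0,0,0],[0,0,0],[0,0,0],[0,0,0]])

```text
t: 6.2
tool_pos: [0.3952, 0.03, 0.0497]
tcp_rot: [[0.006, 1.0, -0.002], [1.0, -0.006, -0.001], [-0.001, -0.002, -1.0]]
force: [0.3, -0.5, -0.2]
opening: -0.002
```

Request:
apply_moves(fingers=[0,0,0,0], translation=[[0,0.08,0],[0,0.08,0],[0,0.03,0.005],[0,0,0]], angular=[[0,0,0],[0,0,0],[0,0,0],[0,0,0]])

```text
t: 6.53
tool_pos: [0.4336, 0.0321, 0.0485]
tcp_rot: [[-0.0, 1.0, -0.002], [1.0, 0.0, -0.002], [-0.002, -0.002, -1.0]]
force: [-0.6, -0.5, -0.2]
opening: 0.003
```

Request:
apply_moves(fingers=[0,0,0,0,0], translation=[[-0.025,0,0],[-0.03,0,0],[-0.03,0.005,0],[-0.03,0.01,0],[-0.03,0.01,0]], angular=[[0,0,0],[0,0,0],[0,0,0],[0,0,0],[0,0,0]])

```text
t: 6.95
tool_pos: [0.431, 0.0032, 0.0462]
tcp_rot: [[-0.002, 1.0, -0.016], [1.0, 0.002, 0.003], [0.003, -0.016, -1.0]]
force: [-4.3, 1.5, 3.8]
opening: 0.003
```

Request:
apply_moves(fingers=[0,0,0,0,0], translation=[[-0.03,0.005,-0.005],[-0.03,0.005,0],[-0.03,0.005,0],[-0.02,0,0],[0,0,0]], angular=[[-0.002,0,0],[0,0,0],[0,0,0],[0,0,0],[0,0,0]])

```text
t: 7.37
tool_pos: [0.4336, -0.024, 0.0473]
tcp_rot: [[0.002, 1.0, -0.001], [1.0, -0.002, 0.002], [0.002, -0.001, -1.0]]
force: [-0.1, -0.5, 0.2]
opening: 0.004
```

Run:
```python
from h import *
snap('a5',{'wrist':(180,150,380,270),'side':(220,200,110,100)})
```

```text
7.3667 [ 0.4336 -0.024   0.0473] [[0.002, 1.0, -0.001], [1.0, -0.002, 0.002], [0.002, -0.001, -1.0]] [-0.1 -0.5  0.2]
```

View pics/a5.png

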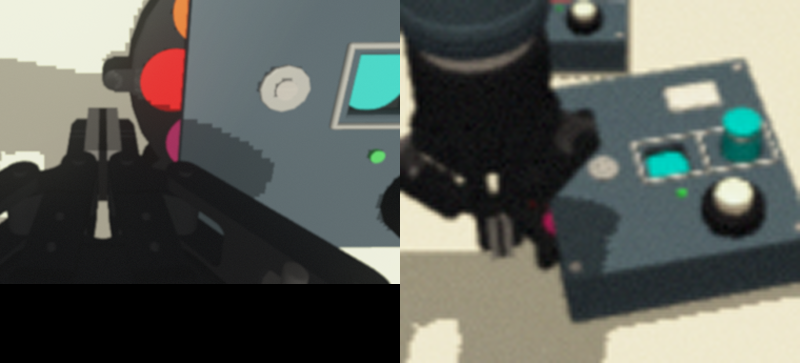

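Turquoise (4) shows in the window and matches the sample. Backing out, rising, and going to the lamp.

Request:
apply_moves(fingers=[0,0,0,0,0], translation=[[0,-0.1,0],[0,-0.12,0],[0,-0.02,-0.15],[0,0,-0.2],[0,0,-0.2]], angular=[[0,0,0],[0,0,0],[0,0,0],[0,0,0],[0,0,0]])

```text
t: 7.88
tool_pos: [0.3777, -0.0205, 0.1524]
tcp_rot: [[0.001, 1.0, -0.019], [1.0, -0.001, 0.009], [0.009, -0.019, -1.0]]
force: [1.3, -0.3, 0.7]
opening: -0.002
```

Request:
apply_moves(fingers=[0,0,0,0,0], translation=[[-0.02,0.15,-0.03],[-0.02,0.15,0],[-0.02,0.15,0],[-0.02,0.15,0],[0,0,0]], angular=[[0,0,0],[0,0,0],[0,0,0],[0,0,0],[0,0,0]])

```text
t: 8.3
tool_pos: [0.5101, -0.0379, 0.1774]
tcp_rot: [[-0.002, 1.0, 0.019], [1.0, 0.002, -0.004], [-0.004, 0.019, -1.0]]
force: [-0.8, 0.4, 0.7]
opening: -0.002
```

Run:
```python
from h import *
snap('a6',{'wrist':(0,0,560,420),'side':(200,150,150,130)})
print([(r['p'],r['pixel'],bp('wrist',r['pixel'],.053).round(4)) for r in cams.landmark_of('wrist','lamp_top')])
print([(r['p'],r['pixel'],bp('side',r['pixel'],.053).round(4)) for r in cams.landmark_of('side','lamp_top')])
```

```text
8.3 [ 0.5101 -0.0379  0.1774] [[-0.002, 1.0, 0.019], [1.0, 0.002, -0.004], [-0.004, 0.019, -1.0]] [-0.8  0.4  0.7]
[(0.65, [354.5, 216.5], array([ 0.5676, -0.0449,  0.053 ]))]
[(0.45, [314.1, 250.4], array([ 0.5829, -0.0315,  0.053 ]))]
```

View pics/a6.png

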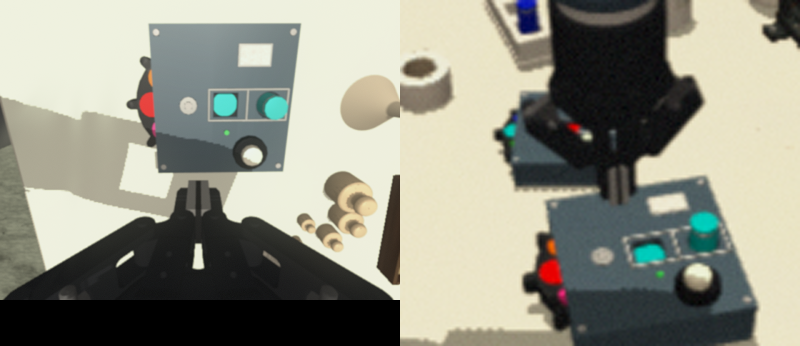

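The wrist view shows the button's white top at about (355,217), and both window and cell are turquoise. Triangulating the button.

Run:
```python
from h import *
from scipy.optimize import least_squares
obs=dict(top=np.array([612,123])/4+[189.6,159.6],side=np.array([435,387])/5+[224.6,174.6],wrist=np.array([355.2,216.8]))
from scipy import ndimage
im=cams.capture('wrist');m=(im[180:250,320:390].min(2)>190);l,n=ndimage.label(m)
for i in range(1,n+1):print(i,(l==i).sum(),np.array(ndimage.center_of_mass(l==i))[::-1]+[320,180])
r=least_squares(lambda p:np.r_[tuple((pj(n,[p])[0]-o) for n,o in obs.items())],[.57,-.045,.05]);print(r.x.round(4),r.fun.round(1))
for z in(.05,.055,.06):print(z,[bp(n,o,z).round(4)[:2] for n,o in obs.items()])
cv2.imwrite('pics/w6.png',cv2.resize(im[170:260,310:400,::-1],(540,540),interpolation=2))
```

```text
1 424 [364.75707547 221.24056604]
2 293 [363.49146758 246.80204778]
[ 0.5671 -0.0432  0.059 ] [-1.5  1.8 -3.1  1.7  1.7  0.5]
0.05 [array([ 0.5731, -0.0484]), array([ 0.5772, -0.0322]), array([ 0.5682, -0.0462])]
0.055 [array([ 0.5723, -0.0475]), array([ 0.5759, -0.0365]), array([ 0.5668, -0.0443])]
0.06 [array([ 0.5715, -0.0467]), array([ 0.5745, -0.0409]), array([ 0.5655, -0.0424])]
```

View pics/w6.png

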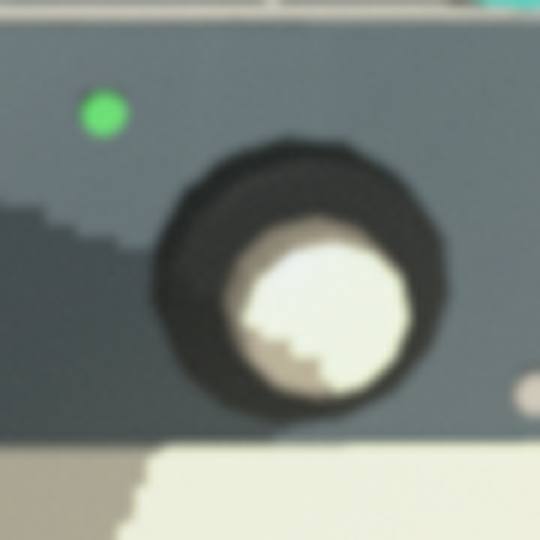

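Run:
```python
from h import *
from scipy.optimize import least_squares
obs=dict(top=np.array([612,123])/4+[189.6,159.6],side=np.array([435,387])/5+[224.6,174.6],wrist=np.array([364.4,222.7]))
r=least_squares(lambda p:np.r_[tuple((pj(n,[p])[0]-o) for n,o in obs.items())],[.57,-.045,.05]);print(r.x.round(4),r.fun.round(1))
for z in(.05,.055,.06,.065):print(z,[bp(n,o,z).round(4)[:2] for n,o in obs.items()])
```

```text
[ 0.5717 -0.0454  0.0647] [-0.2 -0.4 -0.7  0.3  0.1  0.1]
0.05 [array([ 0.5731, -0.0484]), array([ 0.5772, -0.0322]), array([ 0.576 , -0.0513])]
0.055 [array([ 0.5723, -0.0475]), array([ 0.5759, -0.0365]), array([ 0.5745, -0.0493])]
0.06 [array([ 0.5715, -0.0467]), array([ 0.5745, -0.0409]), array([ 0.573 , -0.0473])]
0.065 [array([ 0.5707, -0.0458]), array([ 0.5732, -0.0452]), array([ 0.5715, -0.0453])]
```

Request:
apply_moves(fingers=[0,0,0,0,0], translation=[[-0.02,0.15,0],[-0.02,0.14,0.05],[0,0.02,0.14],[0,0,0.12],[0,0,0]], angular=[[0.003,0.0006,0],[0,0,0],[0,0,0],[0,0,0],[0,0,0]])

```text
t: 8.97
tool_pos: [0.5608, -0.0426, 0.1112]
tcp_rot: [[-0.002, 1.0, -0.011], [1.0, 0.002, 0.002], [0.002, -0.011, -1.0]]
force: [-1.8, -0.2, -0.5]
opening: 0.003
```

Request:
apply_moves(fingers=[0,0,0], translation=[[-0.015,0.05,0.03],[0,0.005,0.02],[0,0,0]], angular=[[-0.0018,0,0],[0,0,0],[0,0,0]])

```text
t: 9.22
tool_pos: [0.5686, -0.0447, 0.101]
tcp_rot: [[-0.002, 1.0, -0.005], [1.0, 0.002, 0.004], [0.004, -0.004, -1.0]]
force: [-0.4, -0.5, -0.1]
opening: 0.001
```

Run:
```python
from h import *
snap('a7',{'wrist':(150,150,260,220),'side':(250,190,100,100)})
```

```text
9.2167 [ 0.5686 -0.0447  0.101 ] [[-0.002, 1.0, -0.005], [1.0, 0.002, 0.004], [0.004, -0.004, -1.0]] [-0.4 -0.5 -0.1]
```

View pics/a7.png

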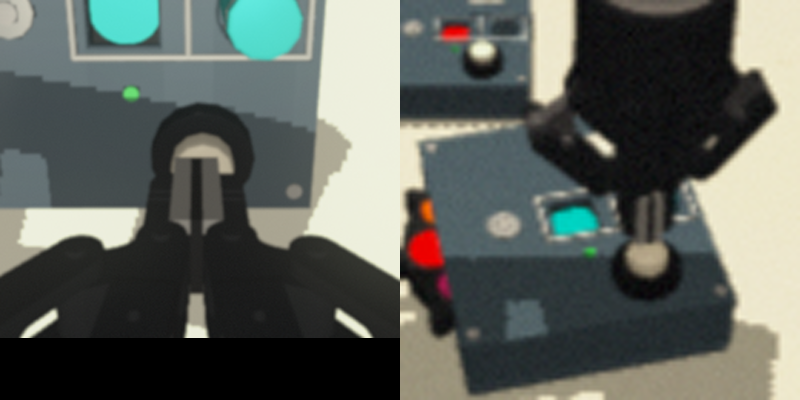

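The tip is just above the button, about 2–3 mm short in x. Correcting that and pressing gently.

Request:
apply_moves(fingers=[0,0,0,0], translation=[[-0.005,0.015,0.02],[0,0,0.02],[0,0,0.015],[0,0,0.01]], angular=[[0,0,0],[0,0,0],[0,0,0],[0,0,0]])

```text
t: 9.65
tool_pos: [0.5735, -0.0461, 0.0917]
tcp_rot: [[-0.002, 1.0, 0.002], [1.0, 0.002, 0.002], [0.002, 0.002, -1.0]]
force: [-0.3, 0.3, -0.2]
opening: -0.001
```

Request:
apply_moves(fingers=[0,0,0,0], translation=[[0,0,0.015],[0,0,0.01],[0,0,0.01],[0,0,0]], angular=[[0,0,0],[0,0,0],[0,0,0],[0,0,0]])

```text
t: 9.98
tool_pos: [0.5738, -0.0461, 0.0856]
tcp_rot: [[-0.002, 1.0, 0.002], [1.0, 0.002, 0.001], [0.001, 0.002, -1.0]]
force: [-3.1, 1.0, 4.5]
opening: -0.003
```

Request:
apply_moves(fingers=[0,0], translation=[[0,0,0.015],[0,0,0]], angular=[[0,0,0],[0,0,0]])

```text
t: 10.15
tool_pos: [0.5742, -0.0462, 0.0862]
tcp_rot: [[-0.003, 1.0, 0.002], [1.0, 0.003, 0.001], [0.001, 0.002, -1.0]]
force: [-2.0, -1.0, 3.3]
opening: 0.003
```

Request:
apply_moves(fingers=[0,0], translation=[[0,0,0.015],[0,0,0.01]], angular=[[0,0,0],[0,0,0]])

```text
t: 10.32
tool_pos: [0.5749, -0.0463, 0.0852]
tcp_rot: [[-0.004, 1.0, 0.002], [1.0, 0.004, 0.0], [0.0, 0.002, -1.0]]
force: [-11.0, 1.4, 23.2]
opening: 0.0
```

Run:
```python
from h import *
snap('a8',{'wrist':(150,150,260,220),'side':(250,190,100,100)})
```

```text
10.3167 [ 0.5749 -0.0463  0.0852] [[-0.004, 1.0, 0.002], [1.0, 0.004, 0.0], [0.0, 0.002, -1.0]] [-11.    1.4  23.2]
```

View pics/a8.png

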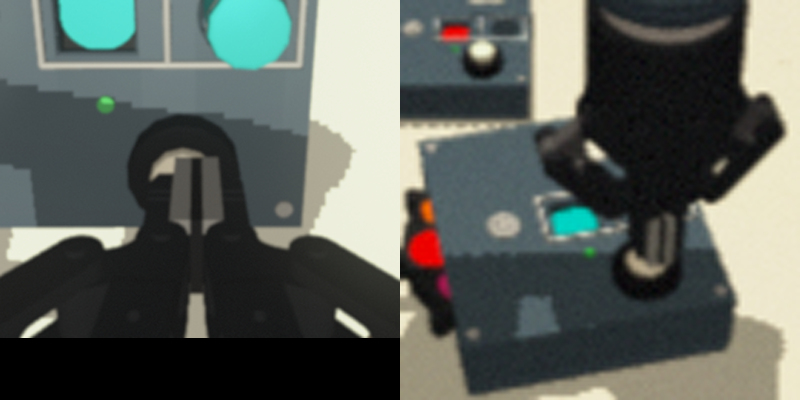

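The force rose sharply at TCP z≈0.085, so the button is near its stop. The tip has drifted about 3 mm past the button centre in x, though, so I'll lift slightly, recentre and press cleanly.

Request:
apply_moves(fingers=[0,0,0], translation=[[0,0,-0.05],[0,-0.015,0],[0,0,0]], angular=[[0,0,0],[0,0,0],[0,0,0]])

```text
t: 10.67
tool_pos: [0.5722, -0.0464, 0.0966]
tcp_rot: [[-0.004, 1.0, 0.004], [1.0, 0.004, -0.0], [-0.0, 0.004, -1.0]]
force: [0.1, 0.0, -0.4]
opening: 0.001
```

Run:
```python
from h import *
snap('a9',{'wrist':(150,150,260,220),'side':(250,190,100,100)})
print(pj('wrist',[[.5717,-.0454,.0647]]),(pj('wrist',[[.5717,-.0454,.0647]])-[150,150])*1.54)
```

```text
10.6667 [ 0.5722 -0.0464  0.0966] [[-0.004, 1.0, 0.004], [1.0, 0.004, -0.0], [-0.0, 0.004, -1.0]] [ 0.1  0.  -0.4]
[[273.48278871 261.84637335]] [[190.16349462 172.24341495]]
```

View pics/a9.png

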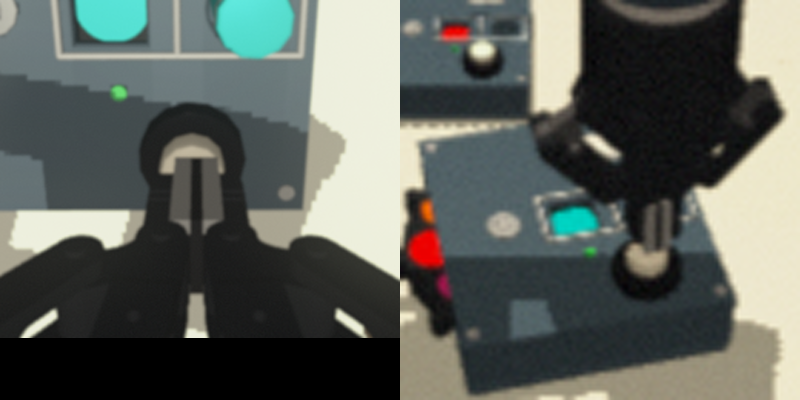

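Request:
apply_moves(fingers=[0,0,0], translation=[[0.012,-0.007,0.005],[0,0,0.01],[0,0,0]], angular=[[0,0,0],[0,0,0],[0,0,0]])

```text
t: 11.02
tool_pos: [0.5702, -0.0437, 0.0915]
tcp_rot: [[-0.004, 1.0, 0.002], [1.0, 0.004, 0.0], [0.0, 0.002, -1.0]]
force: [0.7, -0.1, 1.3]
opening: -0.002
```

Request:
apply_moves(fingers=[0,0], translation=[[0,0,0.01],[0,0,0]], angular=[[0,0,0],[0,0,0]])

```text
t: 11.18
tool_pos: [0.5702, -0.0436, 0.0887]
tcp_rot: [[-0.004, 1.0, 0.002], [1.0, 0.004, 0.0], [0.0, 0.002, -1.0]]
force: [0.6, -0.2, 3.0]
opening: -0.001
```

Request:
apply_moves(fingers=[0,0], translation=[[0,0,0.01],[0,0,0]], angular=[[0,0,0],[0,0,0]])

```text
t: 11.35
tool_pos: [0.5703, -0.0436, 0.0866]
tcp_rot: [[-0.004, 1.0, 0.002], [1.0, 0.004, 0.0], [0.0, 0.002, -1.0]]
force: [-1.3, 0.6, 3.5]
opening: -0.002
```

Request:
apply_moves(fingers=[0,0], translation=[[0,0,0.01],[0,0,0]], angular=[[0,0,0],[0,0,0]])

```text
t: 11.52
tool_pos: [0.5704, -0.0436, 0.0857]
tcp_rot: [[-0.004, 1.0, 0.002], [1.0, 0.004, 0.0], [0.0, 0.002, -1.0]]
force: [-1.7, 0.0, 4.4]
opening: 0.002
```

Force climbs smoothly, like a spring, over about 6 mm. Pressing to a clear stop and holding.

Request:
apply_moves(fingers=[0], translation=[[0,0,0.01]], angular=[[0,0,0]])

```text
t: 11.6
tool_pos: [0.5706, -0.0436, 0.0851]
tcp_rot: [[-0.004, 1.0, 0.002], [1.0, 0.004, 0.0], [0.0, 0.002, -1.0]]
force: [-9.8, 2.2, 26.7]
opening: 0.004
```

Request:
apply_moves(fingers=[0], translation=[[0,0,0.012]], angular=[[0,0,0]])

```text
t: 11.68
tool_pos: [0.5707, -0.0436, 0.085]
tcp_rot: [[-0.005, 1.0, 0.001], [1.0, 0.005, 0.0], [0.0, 0.001, -1.0]]
force: [-12.8, 3.2, 30.1]
opening: -0.0
```

Run:
```python
from h import *
snap('a10',{'wrist':(150,150,260,220),'side':(250,190,100,100)})
for n in('top',):
    im=cams.capture(n)
s=status.get_state();print(s['t'],s['tool_pos'],s['force'])
```

```text
11.6833 [ 0.5707 -0.0436  0.085 ] [[-0.005, 1.0, 0.001], [1.0, 0.005, 0.0], [0.0, 0.001, -1.0]] [-12.8   3.2  30.1]
11.8333 [ 0.57067786 -0.04363688  0.08518088] [-10.38661696   1.87677671  23.90647267]
```

View pics/a10.png

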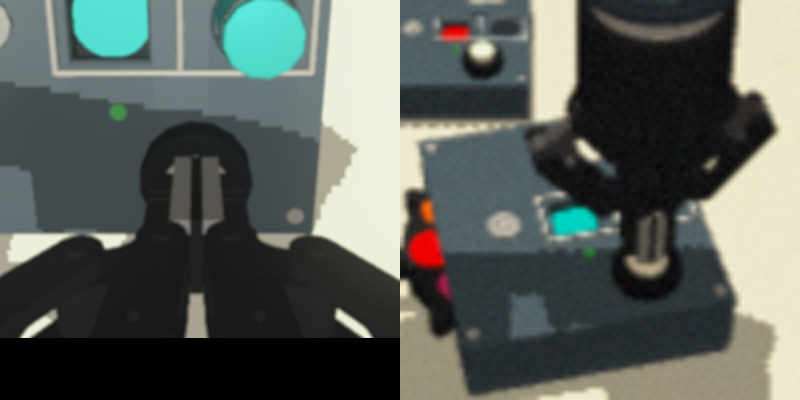

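The button is bottomed: same stop height at both positions, and the indicator dimmed from bright to dark green. I'll ease to a moderate hold and check that it's steady.

Request:
apply_moves(fingers=[0,0], translation=[[0,0,0.006],[0,0,0.006]], angular=[[0,0,0],[0,0,0]])

```text
t: 12.0
tool_pos: [0.5705, -0.0436, 0.0855]
tcp_rot: [[-0.005, 1.0, 0.001], [1.0, 0.005, -0.0], [-0.0, 0.001, -1.0]]
force: [-3.6, -0.1, 9.1]
opening: -0.003
```

Run:
```python
from h import *
for i in range(4):
    im=cams.capture('top');s=status.get_state();print(s['t'],np.round(s['tool_pos'],4),np.round(s['force'],1))
snap('a11',{'side':(250,190,100,100),'top':(100,120,300,200)})
```

```text
12.05 [ 0.5705 -0.0436  0.0854] [-4.2  1.1 11. ]
12.1 [ 0.5705 -0.0436  0.0854] [-4.7  0.6 11.6]
12.15 [ 0.5705 -0.0436  0.0854] [-4.4  1.4 11.3]
12.2 [ 0.5705 -0.0436  0.0854] [-4.6  0.9 11.6]
12.2 [ 0.5705 -0.0436  0.0854] [[-0.005, 1.0, 0.0], [1.0, 0.005, -0.0], [-0.0, 0.0, -1.0]] [-4.6  0.9 11.6]
```

View pics/a11.png

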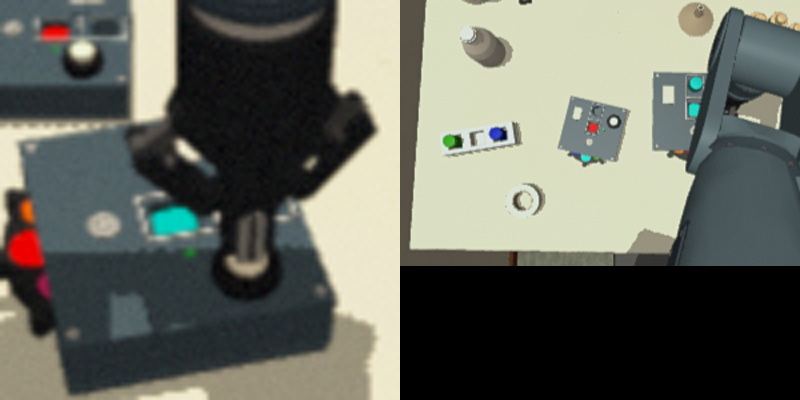

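Steady hold at 11.6 N (about 4 N is enough), LED dark green, window turquoise. Handing in.

```bash
python3 -c "
from rig import order
print(order.finish_job())"
```

```text
the job is handed in; nothing more can be done
None
```

The comparator is set to turquoise, matching the sample, and the job was handed in at about 12.3 s of the 61 s allowed with the lamp button held down.

- **Disc:** I used the larger comparator, which has the turquoise cell in its well. Three one-lobe pushes to the right took the disc from orange (1) through yellow and green to turquoise (4). I checked each click in the wrist and side pictures.
- **Lamp button:** It is held by the shut fingertips at a steady 11–12 N, where about 4 N is needed. It met a hard stop at the same height at two contact points, and the green indicator darkened when pressed.
- **Correction:** My first press was about 3 mm off the button's centre. I lifted, recentred and pressed again, so the button was released once before the final hold. The hardest push read 30 N vertically (about 33 N in total).
- **Remaining doubts:** A sideways force of about 4.6 N remains while holding. I could not read the button's travel directly, so "fully down" rests on the hard stop, the force and the indicator.
- **Everything else:** I picked nothing up and saw no contact with anything else. The last pictures show the cells still in place. They don't cover the dropper bottles and the pot, but the arm did not go near those.

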